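# Fit the hub whose keyways match the test shaft

## Robot

A 6-joint arm with a two-finger parallel gripper is mounted at the origin on the work surface. World frame = base frame: x ahead of the robot, y to its left, z up, the work surface at z = 0. Lengths are in m, angles in rad, forces in N, time in s.
With the tool pointing down it reaches from about 0.4 to 0.825 m from the base axis. Payload 7 kg.
Tool frame: the origin (TCP) lies midway between the tips of the shut fingers; the grasp point (between the pads) lies 19 mm behind it; z points along the fingers, y is the line along which they close (so a half turn about z gives the same grasp; the last joint's range is limited). The gripper opens to 88 mm and grips with 3 to 60 N. Pads are 19 mm wide; open, the fingers measure 130 mm over their backs; the gripper's body (78 mm by 193 mm) begins 47 mm behind the grasp point.
Start: joints at [-0.817, 0.359, 0.012, 0, -1.224, -0.288], TCP at [0.303, -0.603, 0.227] pointing down, gripper open.
Joint ranges: [-3.07, 3.07], [-1.43, 2.12], [-1.02, 1.25], [-3.03, 1.67], [-3.05, -0], [-3.03, 3.03]. Speed limits (rad/s): [2.39, 2.39, 3.01, 3.14, 3.14, 3.14].

## Interface

Orientations are given as [roll, pitch, yaw] about the fixed x, y, z axes, in that order (R = Rz(yaw) Ry(pitch) Rx(roll)).
In Python, from station import arm gives the robot as it stands. The module is installed in compiled form; this text tells all that it offers.
- The arm moves only by the tool carry_out, never from a script. Its argument "commands" is a list of rows, each a list of 4 numbers: the shift along the world's x, y, z in units of 50 mm (1.0 is 50 mm), then the turn about the world's z in units of 6 degrees (1.0 is 6 degrees). A call has exactly 10 rows; each row is the pose to reach, as a shift and turn from the pose commanded when the call began; what a row does not reach only later rows make up. A row lasts 1/8 s, in which the tool goes at most 62.5 mm and 10.7 degrees, less where a joint would pass 70% of its speed; a pose out of reach is approached as far as the arm can. A call with a gripper value outside its range is refused whole. "claw" is the closure, from 0 (fully open) to 1 (shut), set as the call begins (left out, the last holds). The fingers move at their own pace and stop on an object; "force" is the grip in N (left out, the last holds). Time passes only in rows, so rows that repeat a pose let the fingers close, or fill a call up. It gives the time, the measured TCP pose, the force, the opening and the grip force at its end, in the units of the state.
- arm.get_state(): the state, without advancing time (a new reading comes with each control period).
- arm.grab_frame(name): name is "scene" or "top" or "wrist"; returns a dict with "pixels" (400x640x3 uint8, red, green, blue), "fx", "fy", "cx", "cy" (pixels), "eye" and "orientation" of the camera in the world. Camera axes: x right, y down, z forward; pixel columns grow to the right and rows downward; lengths in m; the calibration is good to about 2 mm. A picture is of the moment at which its call begins. There is no depth.
- arm.job_done(): hands the job in; it is judged then, once.
Trained networks look in a picture, given as the dict that the camera call returned (one of the last four; its "shot" number tells which), for a name from the list of things; names that differ only in an ending like _2 or _b are one class to them, and where a whole thing is asked for, a point or a joint stands for the part that bears it (a point fixed in the world has none). Each returns a list of dicts, best first, with "conf" (0 to 1); they miss things now and then, are a little off and sometimes report something else, mostly with a low value. They report only what shows in the picture. A call takes as long as a camera call. They do not tell look-alikes from the thing itself.
- arm.regions_of(picture, query): "pixels" (400x640 bool, what is visible of it) and "uv" ([column, row] in pixels, amid what is visible of it).
- arm.mark_of(picture, query): "uv" ([column, row] in pixels: a listed point, or the origin of a listed thing).
The state is a dict: "t": time; "q": joint angles; "qd": joint speeds; "joint_efforts": joint torques, N m; "eef_pos": TCP position; "ee_rot": TCP orientation; "force": force on the tool from outside, world axes, zero at the start; "moment": the same for the moment, N m; "width": finger opening in m; "gripper_force": force on a finger pad.
Only numpy, scipy, OpenCV 4.12 (cv2) and the standard library are available. Lean on these libraries where they do the work, as an engineer would, in place of code of your own. Each camera call takes 0.05 s, during which the arm holds its last target. There are 200 camera calls.

## Task

Three steel hubs stand on the laser-marking bench. Find the one whose keyways line up with the two keys of the test shaft on the drilled plate, and fit it over the shaft, flange down, lowering it in the gripper rather than dropping it, until it sits fully home flat on the plate; then let go. Leave the other two hubs where they stand.

Things in the scene. Friction and masses are not known exactly. Their poses are not given: they have to be found in the camera images.
- fixture: Fixed drilled plate 180x180x10 mm, upright test shaft at its centre. Origin: plate underside, shaft axis; z up. Dark shaft 24 mm thick up to z 54 mm, tapering to 9 mm at its tip, z 68 mm. Two opposite keys along +x and -x (square to plate edges), 9 mm wide, out to 19.5 mm from the axis, from the plate to z 47 mm (ridged top). A hub is home with its underside on the plate top, z 10 mm.
- hub_opposite: Loose steel hub, 0.6 kg, upright on a thin dark mat: octagonal boss, 55 mm across opposite flats, 44 mm high overall, on a round flange 71 mm wide, 8 mm thick. Through bore 30 mm; keyways 16 mm wide, full length, to 22.4 mm from the axis. Origin: bore axis, underside. z up; x, y square to flats. TWO OPPOSITE keyways, along +x and -x.
- hub_corner: Loose steel hub, 0.6 kg, upright on a thin dark mat: octagonal boss, 55 mm across opposite flats, 44 mm high overall, on a round flange 71 mm wide, 8 mm thick. Through bore 30 mm; keyways 16 mm wide, full length, to 22.4 mm from the axis. Origin: bore axis, underside. z up; x, y square to flats. TWO keyways at a right angle, along +x and +y.
- hub_single: Loose steel hub, 0.6 kg, upright on a thin dark mat: octagonal boss, 55 mm across opposite flats, 44 mm high overall, on a round flange 71 mm wide, 8 mm thick. Through bore 30 mm; keyways 16 mm wide, full length, to 22.4 mm from the axis. Origin: bore axis, underside. z up; x, y square to flats. ONE keyway, along +x.
There are look-alikes about, which are no part of the job. Leave any green or purple look-alike of the hub_opposite alone.

How it is judged:
By the outcome, as a careful person would: the job done as asked, in the order asked, and still so for the second after the job is handed in, with the robot touching nothing.
It also fails if it takes over 40 s, if anything falls off the work surface, if the arm or the gripper's body presses on something with over 40 N, if the wrist force passes 120 N, or if a joint passes its speed limit or range.

## Working session

There is one attempt and no reset: what is moved stays moved. The work goes in short steps, Python scripts to look and compute and a tool call to move; the robot and the scene stay as the last step left them, time stands still between calls to the robot, and variables do not carry over. Pictures are saved under pics/ and viewed, at most 10 in all, crops included, and the job is handed in when it is done.

Besides the shell and the picture viewer there is one more tool, called as name([rows], argument=value, ...), one row to a line, values as JSON. carry_out: Moves the arm, as the interface text tells. Its arguments: {"type":"object","properties":{"commands":{"type":"array","items":{"type":"array","items":{"type":"number"}}},"claw":{"type":"number"},"force":{"type":"number"}},"required":["commands"]}

```bash
mkdir -p pics
cat > h.py <<'E'
from station import arm
import numpy as np, cv2
from scipy.spatial.transform import Rotation as R
def Rot(p):
    o=np.array(p["orientation"],float)
    return o if o.shape==(3,3) else R.from_euler('xyz',o).as_matrix()
def ray(p,uv,z):
    d=Rot(p)@np.array([(uv[0]-p["cx"])/p["fx"],(uv[1]-p["cy"])/p["fy"],1]);e=np.array(p["eye"])
    return e+d*(z-e[2])/d[2]
def proj(p,X):
    c=(np.atleast_2d(X)-np.array(p["eye"]))@Rot(p)
    return np.c_[p["fx"]*c[:,0]/c[:,2]+p["cx"],p["fy"]*c[:,1]/c[:,2]+p["cy"]]
def save(p,n,img=None): cv2.imwrite(f"pics/{n}.png",cv2.cvtColor(p["pixels"] if img is None else img,cv2.COLOR_RGB2BGR))
E
python3 - <<'E'
from h import *
for n in("top","scene"):
    p=arm.grab_frame(n); save(p,n+"0"); print(n,p["eye"],p["orientation"],p["fx"])
    for q in("fixture","hub_opposite","hub_corner","hub_single"):
        for m in arm.mark_of(p,q)[:5]: print(q,round(m["conf"],2),np.round(m["uv"],1),ray(p,m["uv"],0.0).round(4))
s=arm.get_state();print(s["t"],s["ee_rot"],s["width"])
E
```

```text
top [0.50215848 0.0287799  0.85981926] [-3.08963228  0.0067894  -1.55028871] 455.05719578044847
fixture 0.65 [465.1 189.7] [ 0.5659 -0.2272  0.    ]
hub_opposite 0.95 [282.3 119.6] [0.6931 0.1218 0.    ]
hub_opposite 0.8 [307.5 209.3] [0.5228 0.0698 0.    ]
hub_opposite 0.69 [325.9 153.4] [0.6298 0.0372 0.    ]
hub_corner 0.87 [221.9 156.5] [0.62   0.2351 0.    ]
hub_corner 0.65 [210.6 258.7] [0.4261 0.2501 0.    ]
hub_corner 0.64 [468.4 190. ] [ 0.5654 -0.2334  0.    ]
hub_single 0.61 [211.3 259.9] [0.4239 0.2487 0.    ]
scene [ 1.27327145 -0.1663028   0.53339594] [-2.15273127e+00 -1.23795265e-03  1.29857704e+00] 385.9047907851253
fixture 0.95 [210.3 236.5] [ 0.5536 -0.2328  0.    ]
hub_opposite 0.78 [382.5 244.2] [0.6808 0.1255 0.    ]
hub_opposite 0.68 [337.3 211.2] [0.5341 0.0679 0.    ]
hub_opposite 0.64 [334.1 236.1] [0.6257 0.0326 0.    ]
hub_corner 0.71 [416.6 217.3] [0.6091 0.2425 0.    ]
hub_single 0.77 [388.6 176.7] [0.4091 0.2565 0.    ]
0.5 [ 3.14147160e+00  1.92173476e-06 -2.67580951e+00] 0.08766764455275781
```

View pics/top0.png

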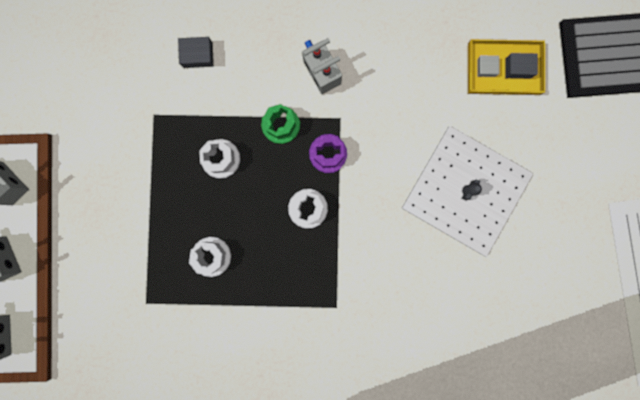

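View pics/scene0.png

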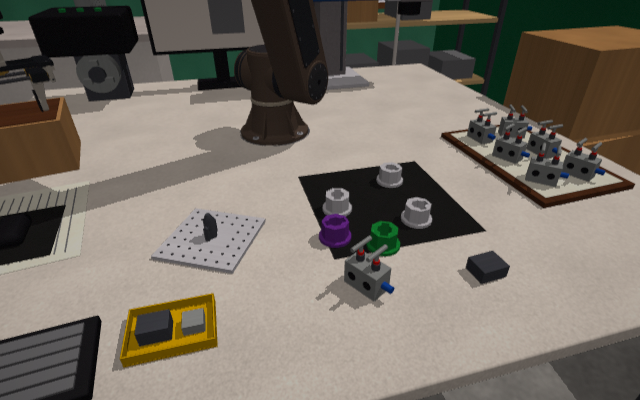

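The top view shows the grey hub with two opposite keyways at about (307,208). The corner hub is at (219,158) and the single at (210,257). Green (280,123) and purple (327,153) are decoys. The plate is at (468,190), turned about 30°. I'll move over the plate for a closer wrist view.

carry_out([
  [0.6,0.9,0.3,0],
  [1.2,1.8,0.6,0],
  [1.8,2.7,0.9,0],
  [2.4,3.6,1.2,0],
  [3.0,4.5,1.5,0],
  [3.6,5.4,1.8,0],
  [4.2,6.3,2,0],
  [4.6,7,2,0],
  [4.8,7.4,2,0],
  [4.8,7.4,2,0],
], claw=0)

```text
t: 1.75
eef_pos: [0.5435, -0.232, 0.3264]
ee_rot: [3.141, -0.0, -2.674]
force: [-0.2, -0.6, -0.3]
width: 0.0875
gripper_force: 0.0
```

Run:
```python
from h import *
p=arm.grab_frame("wrist"); save(p,"w1"); s=arm.get_state(); print(s["t"],s["eef_pos"],s["ee_rot"],p["eye"],p["orientation"],p["fx"])
for q in("fixture","hub_opposite"):
    for m in arm.mark_of(p,q)[:5]: print(q,round(m["conf"],2),np.round(m["uv"],1),ray(p,m["uv"],0.0).round(4))
```

```text
1.8 [ 0.54310248 -0.23283739  0.32644791] [ 3.14147002e+00 -4.09069305e-04 -2.67477420e+00] [ 0.47777803 -0.26522034  0.48471903] [2.86743063e+00 1.85626049e-04 2.03891171e+00] 321.89250618995413
fixture 0.82 [318.1 177.4] [ 0.568  -0.2337  0.    ]
```

View pics/w1.png

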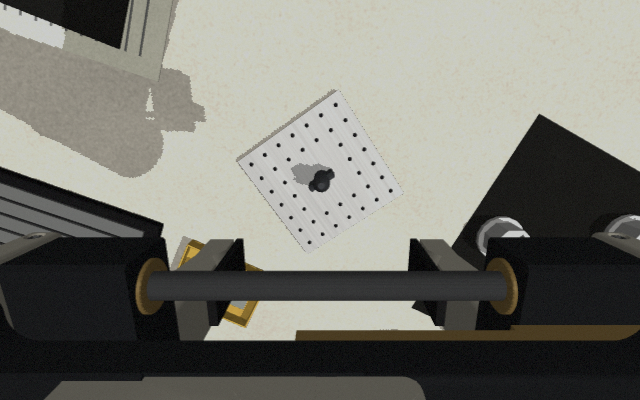

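The wrist view shows the plate with corners near (337,90), (401,190), (306,252) and (238,160), the shaft tip at (322,180), and the keys running lower-left to upper-right.

```bash
cat >> h.py <<'E'
def plate(p):
    rs=arm.regions_of(p,"fixture")
    m=rs[0]["pixels"].astype(np.uint8)
    c=max(cv2.findContours(m,cv2.RETR_EXTERNAL,cv2.CHAIN_APPROX_NONE)[0],key=cv2.contourArea)
    W=np.array([ray(p,u,0.01)[:2] for u in cv2.convexHull(c)[:,0]+0.0],np.float32)
    return rs[0]["conf"],cv2.minAreaRect(W*1000)
E
python3 - <<'E'
from h import *
for n in("wrist","top"):
    p=arm.grab_frame(n); print(n,plate(p))
    if n=="wrist":
        print("key dirs",(ray(p,(332,173),.047)-ray(p,(310,188),.047)), "tip",ray(p,(322,180),.06))
        g=p["pixels"][60:270,220:420]; save(p,"w1c",cv2.resize(g,None,fx=2.8,fy=2.8,interpolation=cv2.INTER_CUBIC))
E
```

```text
wrist (0.58, ((563.1587524414062, -229.8089599609375), (181.676513671875, 181.2496337890625), 61.027984619140625))
key dirs [-0.03263129  0.01781234  0.        ] tip [ 0.55686695 -0.23316955  0.06      ]Traceback (most recent call last):
  File "<stdin>", line 3, in <module>
  File "h.py", line 16, in plate
    m=rs[0]["pixels"].astype(np.uint8)
      ~~^^^
IndexError: list index out of range
```

View pics/w1c.png

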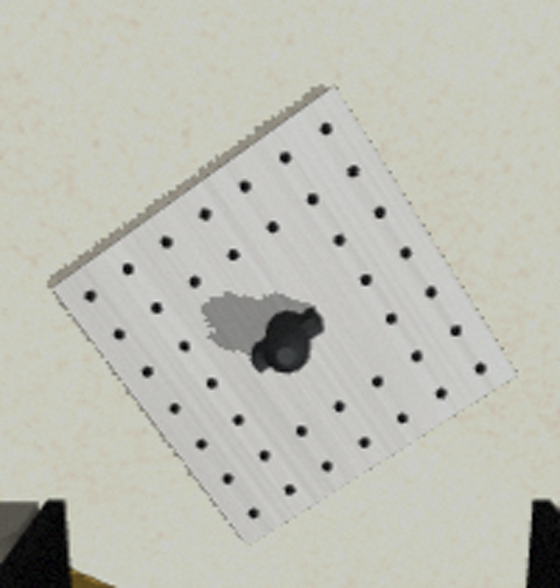

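The key axis is at about -29° in world. Next I'll move over the opposite hub.

carry_out([
  [0,0.8,0,0],
  [-0.1,1.7,0,0],
  [-0.2,2.6,0,0],
  [-0.2,3.5,0,0],
  [-0.3,4.4,0,0],
  [-0.4,5.2,0,0],
  [-0.4,5.8,0,0],
  [-0.4,6,0,0],
  [-0.4,6,0,0],
  [-0.4,6,0,0],
])

```text
t: 3.35
eef_pos: [0.5232, 0.066, 0.3266]
ee_rot: [-3.141, -0.0, -2.677]
force: [0.3, 0.5, -0.9]
width: 0.0873
gripper_force: 0.0
```

Run:
```python
from h import *
p=arm.grab_frame("wrist"); save(p,"w2"); s=arm.get_state(); print(s["t"],s["eef_pos"],s["ee_rot"],p["eye"],p["orientation"],s["q"])
for m in arm.mark_of(p,"hub_opposite")[:5]: print(round(m["conf"],2),np.round(m["uv"],1),ray(p,m["uv"],0.0).round(4))
# plate holes from shot w1 (camera pose known)
w1=dict(p,eye=[ 0.47777803,-0.26522034,0.48471903],orientation=[2.86743063,1.85626e-4,2.03891171])
H=np.array([[326,128],[481,369],[253,513],[90,296]])/2.8+[220,60]-.3
W=np.array([ray(w1,u,.01)[:2] for u in H]);print(W,W.mean(0),[np.degrees(np.arctan2(*(W[(i+1)%4]-W[i])[::-1])) for i in range(4)])
print("tip",ray(w1,np.array([287,355])/2.8+[220,60],.068))
u=proj(p,[0.523,.07,.044])[0]; x,y=np.clip(u.astype(int)-60,0,[520,280]); print(x,y)
save(p,"w2c",cv2.resize(p["pixels"][y:y+120,x:x+120],None,fx=5,fy=5,interpolation=cv2.INTER_CUBIC))
```

```text
3.4 [0.52317197 0.06596971 0.32653991] [-3.14151767e+00 -1.78862773e-04 -2.67689526e+00] [0.45728621 0.03301865 0.48486498] [2.86738472e+00 5.07907997e-04 2.03615565e+00] [ 4.97755369e-01  6.22413474e-02 -1.43405728e-01  7.05099404e-05
 -1.36533050e+00 -1.60386869e+00]
0.89 [312.2 264. ] [0.6824 0.1198 0.    ]
0.71 [277.  214.8] [0.6307 0.0327 0.    ]
0.64 [327.3 164.5] [0.5237 0.0678 0.    ]
[[ 0.4623157  -0.25755677]
 [ 0.53539182 -0.12541637]
 [ 0.66646302 -0.1987521 ]
 [ 0.59433727 -0.33004606]] [ 0.56462695 -0.22794283] [np.float64(61.05658201962946), np.float64(-29.227473589851144), np.float64(-118.78199732154985), np.float64(151.2300620690741)]
tip [ 0.56405388 -0.22729203  0.068     ]
269 109
```

View pics/w2c.png

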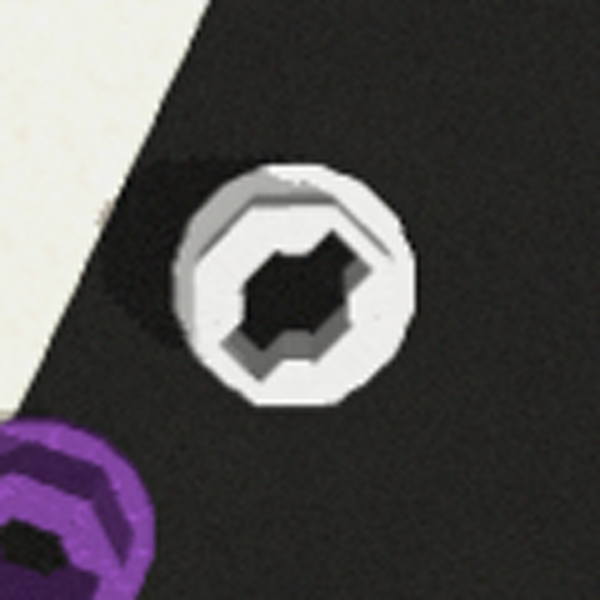

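The crop shows the hub's two opposite keyways, running from lower-left end (242,360) to upper-right end (354,251), with the bore centre near (298,306). Purple is at lower left.

Run:
```python
from h import *
p=arm.grab_frame("wrist"); s=arm.get_state()
C=lambda u:ray(p,np.array(u)/5+[269,109]-.4,.0445)[:2]
a,b=C([354.5,251.5]),C([242,360]); d=a-b
print("ctr",(a+b)/2,"len",np.linalg.norm(d),"yaw",np.degrees(np.arctan2(d[1],d[0]))%180)
P=[[337,233],[372,270],[222,340],[262,380]]
for i,j in((0,1),(2,3)):
    e=C(P[j])-C(P[i]);print("end w",np.linalg.norm(e),np.degrees(np.arctan2(e[1],e[0]))%180)
# fit: threshold bright steel, flange outline at base +8mm
for r in arm.regions_of(p,"hub_opposite"):
    if np.hypot(r["uv"][0]-328,r["uv"][1]-170)<20:
        m=r["pixels"].astype(np.uint8); c=max(cv2.findContours(m,cv2.RETR_EXTERNAL,cv2.CHAIN_APPROX_NONE)[0],key=cv2.contourArea)
        W=np.array([ray(p,u,.0085)[:2] for u in c[:,0]+0.0],np.float32); print("flange",cv2.minEnclosingCircle(W*1000))
print("tcp",s["eef_pos"],"yaw",np.degrees(s["ee_rot"][2]))
```

```text
ctr [0.52376731 0.06902515] len 0.04330835496385067 yaw 160.91145154750103
end w 0.014008589908812985 70.39272199292071
end w 0.015846500966579607 70.89466111528421
flange ((524.3244018554688, 69.26373291015625), 37.603759765625)
tcp [0.52317346 0.06605299 0.32656609] yaw -153.38247054385135
```

carry_out([
  [0.02,0.06,-0.8,-0.13],
  [0.02,0.06,-1.8,-0.13],
  [0.02,0.06,-2.8,-0.13],
  [0.02,0.06,-3.8,-0.13],
  [0.02,0.06,-4.6,-0.13],
  [0.02,0.06,-5.3,-0.13],
  [0.02,0.06,-5.8,-0.13],
  [0.02,0.06,-6.1,-0.13],
  [0.02,0.06,-6.22,-0.13],
  [0.02,0.06,-6.22,-0.13],
])

```text
t: 4.8
eef_pos: [0.5244, 0.0699, 0.0158]
ee_rot: [-3.142, 0.0, -2.689]
force: [1.3, -0.3, -0.2]
width: 0.0877
gripper_force: 0.0
```

carry_out([
  [0,0,0,0],
  [0,0,0,0],
  [0,0,0,0],
  [0,0,0,0],
  [0,0,0,0],
  [0,0,0,0],
  [0,0,0,0],
  [0,0,0,0],
  [0,0,0,0],
  [0,0,0,0],
], claw=1, force=35)

```text
t: 6.05
eef_pos: [0.5243, 0.0698, 0.0159]
ee_rot: [-3.141, 0.0, -2.689]
force: [-0.5, -1.5, 6.2]
width: 0.055
gripper_force: 34.9
```

Gripped across the flats at 55 mm. Next I'll lift and carry it above the shaft.

carry_out([
  [0,0,0.5,0],
  [0,0,1.2,0],
  [0,0,1.9,0],
  [0.1,-0.6,2.4,-0.2],
  [0.2,-1.4,2.5,-0.5],
  [0.3,-2.3,2.5,-0.8],
  [0.4,-3.2,2.5,-1.1],
  [0.5,-4.1,2.5,-1.4],
  [0.7,-4.9,2.5,-1.65],
  [0.8,-5.5,2.5,-1.65],
])

```text
t: 7.3
eef_pos: [0.5632, -0.2063, 0.1387]
ee_rot: [3.14, -0.002, -2.864]
force: [1.1, 0.9, -5.9]
width: 0.0551
gripper_force: 34.9
```

carry_out([
  [0,-0.3,0,0],
  [0,-0.45,0,0],
  [0,-0.45,0,0],
  [0,-0.45,0,0],
  [0,-0.45,0,0],
  [0,-0.45,0,0],
  [0,-0.45,0,0],
  [0,-0.45,0,0],
  [0,-0.45,0,0],
  [0,-0.45,0,0],
])

```text
t: 8.55
eef_pos: [0.5641, -0.2276, 0.1406]
ee_rot: [3.142, -0.0, -2.862]
force: [-0.4, -0.2, -6.1]
width: 0.055
gripper_force: 34.9
```

Run:
```python
from h import *
s=arm.get_state(); print(s["t"],s["eef_pos"],np.degrees(s["ee_rot"]),s["force"],s["width"])
p=arm.grab_frame("wrist"); save(p,"w3")
```

```text
8.55 [ 0.56411525 -0.22762186  0.14055272] [ 1.79998884e+02 -9.50668093e-04 -1.63994997e+02] [-0.44400345 -0.19687679 -6.05508981] 0.055031726752287576
```

View pics/w3.png

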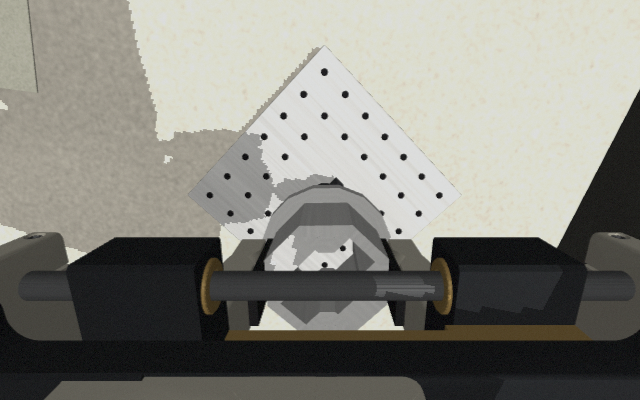

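The wrist view shows the hub held level over the plate, with the plate's diagonal pointing up at (325,45) and the keyways on the same line as the keys. The next move lowers it over the taper.

carry_out([
  [0,0,-0.3,0],
  [0,0,-0.6,0],
  [0,0,-0.9,0],
  [0,0,-1.1,0],
  [0,0,-1.2,0],
  [0,0,-1.3,0],
  [0,0,-1.35,0],
  [0,0,-1.4,0],
  [0,0,-1.4,0],
  [0,0,-1.4,0],
])

```text
t: 9.85
eef_pos: [0.5643, -0.2276, 0.0708]
ee_rot: [-3.141, 0.0, -2.862]
force: [0.3, 0.1, -7.4]
width: 0.0552
gripper_force: 34.9
```

carry_out([
  [0,0,-0.05,0],
  [0,0,-0.1,0],
  [0,0,-0.15,0],
  [0,0,-0.2,0],
  [0,0,-0.25,0],
  [0,0,-0.3,0],
  [0,0,-0.35,0],
  [0,0,-0.4,0],
  [0,0,-0.4,0],
  [0,0,-0.4,0],
])

```text
t: 11.1
eef_pos: [0.5642, -0.2276, 0.0506]
ee_rot: [-3.142, 0.0, -2.862]
force: [-0.3, 0.1, -6.3]
width: 0.0549
gripper_force: 34.9
```

The keys have entered without contact. I'll go down close to the plate, then creep.

carry_out([
  [0,0,-0.1,0],
  [0,0,-0.2,0],
  [0,0,-0.28,0],
  [0,0,-0.34,0],
  [0,0,-0.4,0],
  [0,0,-0.44,0],
  [0,0,-0.46,0],
  [0,0,-0.46,0],
  [0,0,-0.46,0],
  [0,0,-0.46,0],
])

```text
t: 12.35
eef_pos: [0.5642, -0.2276, 0.0277]
ee_rot: [-3.141, 0.0, -2.862]
force: [0.8, -0.5, -5.5]
width: 0.0552
gripper_force: 34.9
```

carry_out([
  [0,0,-0.01,0],
  [0,0,-0.015,0],
  [0,0,-0.02,0],
  [0,0,-0.025,0],
  [0,0,-0.03,0],
  [0,0,-0.035,0],
  [0,0,-0.04,0],
  [0,0,-0.04,0],
  [0,0,-0.04,0],
  [0,0,-0.04,0],
])

```text
t: 13.6
eef_pos: [0.5642, -0.2276, 0.0259]
ee_rot: [-3.141, 0.0, -2.862]
force: [-2.5, 1.8, 3.7]
width: 0.055
gripper_force: 34.9
```

The support force came at the expected height, so the hub is seated. Release, then retreat straight up.

carry_out([
  [0,0,0,0],
  [0,0,0,0],
  [0,0,0,0],
  [0,0,0,0],
  [0,0,0,0],
  [0,0,0,0],
  [0,0,0,0],
  [0,0,0,0],
  [0,0,0,0],
  [0,0,0,0],
], claw=0)

```text
t: 14.85
eef_pos: [0.5641, -0.2276, 0.0255]
ee_rot: [3.142, -0.0, -2.862]
force: [-0.2, 0.3, -0.7]
width: 0.0877
gripper_force: 0.0
```

carry_out([
  [0,0,0.2,0],
  [0,0,0.6,0],
  [0,0,1.2,0],
  [0,0,2,0],
  [0,0,2.8,0],
  [-0.2,0,3.6,0],
  [-0.5,0,4.2,0],
  [-0.7,0,4.4,0],
  [-0.8,0,4.4,0],
  [-0.8,0,4.4,0],
])

```text
t: 16.1
eef_pos: [0.5235, -0.2274, 0.2446]
ee_rot: [3.141, -0.001, -2.862]
force: [0.2, -0.4, -1.6]
width: 0.0875
gripper_force: 0.0
```

Run:
```python
from h import *
s=arm.get_state(); print(s["t"],s["eef_pos"],s["force"],s["width"])
p=arm.grab_frame("wrist"); q=arm.grab_frame("scene")
crop=lambda a,x,y,w,h,f:cv2.resize(a[y:y+h,x:x+w],None,fx=f,fy=f,interpolation=cv2.INTER_CUBIC)
u=proj(p,[.5643,-.2277,.04])[0].astype(int); v=proj(q,[.5643,-.2277,.04])[0].astype(int); print(u,v)
A=crop(p["pixels"],max(u[0]-75,0),max(u[1]-75,0),150,150,2.6); B=crop(q["pixels"],max(v[0]-50,0),max(v[1]-50,0),100,100,3.9)
save(p,"w4",np.hstack([A,B]))
```

```text
16.1 [ 0.52345159 -0.22738892  0.2445693 ] [ 0.20594613 -0.42278901 -1.61810179] 0.08754970911104148
[316 212] [209 224]
```

View pics/w4.png

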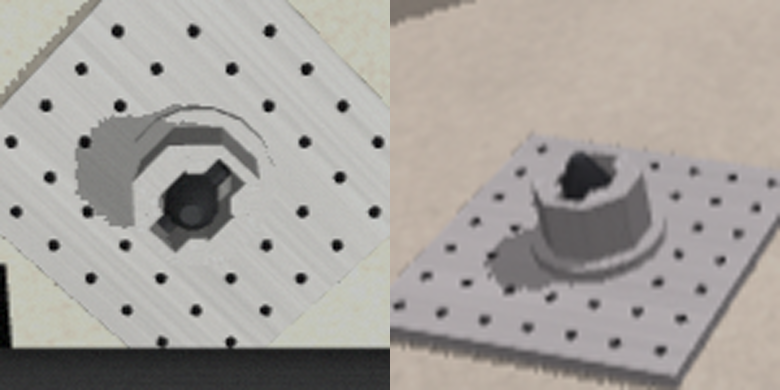

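The hub sits flat on the plate in both crops, with the keys in its keyways and the shaft through its bore (195,200), and the gripper is clear.

```bash
python3 -c "
from station import arm
print(arm.job_done())"
```

```text
the job is handed in; nothing more can be done
None
```

The hub with the two opposite keyways is fitted over the test shaft, flange down and flat on the plate; it was lowered in the gripper and let go, the other hubs weren't touched, and the job was handed in at about 16 s.

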